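Hook the cupcake crate forward from under the dessert riser

ROBOT

A 7-joint arm with a two-finger parallel gripper is mounted at the origin on the work surface. World frame = base frame: x ahead of the robot, y to its left, z up, the work surface at z = 0. Lengths are in mm, angles in rad, forces in N, time in s.
With the tool pointing down it reaches from about 400 to 875 mm from the base axis. Payload 4.4 kg.
Tool frame: the origin (TCP) lies at the very end of the fingers, on their centre line; the grasp point (between the pads) lies ctrl.grip_point_offset behind it (ctrl.grip_point_offset is the distance from the TCP to the grasp point, in mm); z points along the fingers, y is the line along which they close (so a half turn about z gives the same grasp; the last joint's range is limited). The gripper opens to 85 mm and grips with 20 to 120 N. Pads are 22 mm wide; open, the fingers measure 114 mm over their backs; the gripper's body (76 mm by 85 mm) begins 54 mm behind the grasp point. The pads swing forward as they close: fully open they stand 13 mm farther back than shut.
Start: joints at [-1.318, 0.628, 0.038, 1.517, -0.027, 0.996, -0.02], TCP at [203.704, 617.27, 231.313] pointing down, gripper open.
Joint ranges: [-3.06, 3.06], [-0.37, 2.12], [-1.25, 1.32], [0.18, 2.47], [-1.1, 4.24], [0.23, 1.98], [-2.94, 2.94]. Speed limits (rad/s): [2.57, 2.57, 3.14, 3.14, 3.14, 3.14, 3.14].

INTERFACE

Orientations are given as [roll, pitch, yaw] about the fixed x, y, z axes, in that order (R = Rz(yaw) Ry(pitch) Rx(roll)).
In Python, from cell import read_state, cams, ctrl, models gives the robot as it stands. The module is installed in compiled form; this text tells all that it offers.
- The arm moves only by the tool creep_tool, called after "Call:" as name([rows], argument=value, ...), one row to a line, values as JSON. Schema: {"type":"object","properties":{"increments":{"type":"array","items":{"type":"array","items":{"type":"number"},"minItems":7,"maxItems":7},"minItems":1,"maxItems":12},"only":{"type":"string"},"quiet":{"type":"boolean"},"lines":{"type":"string"}},"required":["increments"],"additionalProperties":false}. increments is a list of rows, 1 to 12 of them, each of 7 numbers: dx, dy, dz in shares of the most that a row can go, 1 being 50 mm, then a rotation vector rx, ry, rz in shares of 60 degrees (1.0 is 60 degrees), then the finger opening in mm; each row shifts and turns the commanded pose from where the row before left it, along the tool's axes as they then stand; what a row does not reach is not made up. A row lasts 1/10 s, in which the tool goes at most 50 mm and 0.15 rad, less where a joint would pass 70% of its speed; a pose out of reach is approached as far as the arm can. The fingers move at their own pace and stop on an object; the grip force is fixed at half the most. Time passes only in rows, so rows that do not move let the fingers close. The tool returns the time, the measured TCP pose, the force, the opening and the grip force at its end. only (a regular expression) keeps the lines of the reply that match it, lines (a string "A,B") keeps lines A to B, and quiet returns only ok. A shift or turn number past 1, either way, is cut back to 1. Input that does not fit is refused with a message, and nothing moves.
- read_state(): the state, without advancing time (a new reading comes with each control period).
- cams.get_image(name): name is "side" or "top" or "wrist"; returns (picture, depth): 400x640x3 uint8, blue, green, red; 400x640 float32, mm along the optical axis (not along the pixel's ray), 0 where there is no reading.
- cams.calibration(name): a dict with "fx", "fy", "cx", "cy" (pixels), "rvec" (rotation vector, rad) and "tvec" (3), from world to camera coordinates, as OpenCV has them; the wrist camera has in their place "hand_eye" (4x4, takes a point from camera to tool coordinates, whose origin is the TCP and whose axes are the flange's). Camera axes: x right, y down, z forward; pixel columns grow to the right and rows downward; lengths in mm; the calibration is good to about 2 mm. A picture is of the moment at which its call begins: read the wrist's pose just before it. calibration takes no time and is no camera call.
- ctrl.finish_job(): hands the job in; it is judged then, once.
Trained networks look in the newest picture that a camera, given by its name, has taken for a name from the list of things; names that differ only in an ending like _2 or _b are one class to them, and where a whole thing is asked for, a point or a joint stands for the part that bears it (a point fixed in the world has none). Each returns a list of dicts, best first, with "confidence" (0 to 1); they miss things now and then, are a little off and sometimes report something else, mostly with a low value. They report only what shows in the picture. A call takes as long as a camera call. They do not tell look-alikes from the thing itself.
- models.search_frame(thing, camera): "extent" ([left, top, right, bottom] in pixels, round what is visible of it).
- models.mark_of(thing, camera): "position" ([column, row] in pixels: a listed point, or the origin of a listed thing).
The state is a dict: "clock": time; "qpos": joint angles; "qd": joint speeds; "tau": joint torques, N m; "eef_pos": TCP position; "tool_rot": TCP orientation; "force": force on the tool from outside, world axes, zero at the start; "torque": the same for the moment, N m; "width": finger opening in mm; "gripper_force": force on a finger pad.
Only numpy, scipy, OpenCV 4.12 (cv2) and the standard library are available. Lean on these libraries where they do the work, as an engineer would, in place of code of your own. Each camera call takes 0.05 s, during which the arm holds its last target. There are 200 camera calls.

TASK

Pick up the hook, reach it under the clear riser, drop its claw behind the front wall of the cupcake crate and drag the crate forward until it is pulled up firmly against both rubber bumpers (about 8 N more than it takes to slide it, held for a second; never more than 16 N in all). Then unhook it so that the crate stays touching the bumpers, and stand the hook back on its lilac mat and let go. Move the crate with the hook only, keep it from tipping, and leave the other treats on the table alone.

Things in the scene. Friction and masses are not known exactly. Their poses are not given: they have to be found in the camera images.
- riser: Fixed low display riser: clear acrylic deck on a sky-blue frame, macarons along the deck's back. Origin on the table, midway between the side rails, below bumper_line; +x points into the riser (away from the robot), z up. Side rails 14 high, inner faces at y = +-93, x = -50 to +280. Posts 10 square at y = +-100, x = 76 and 274.
- deck_edge (a point): Middle of the deck's front edge, on its top: 70 behind the riser's origin, 113 above the table. The deck is 8 thick (105 free below), 216 wide, 210 deep (riser x = 70 to 280).
- bumper_line (a point): Riser x = 0, 22 above the table, midway between two magenta rubber-faced bumpers (42 high, 20 thick, at riser y = +-51 to +-85, on a low steel strip). Their crate-side faces lie 0 to 45 behind this point: the strip is clamped elsewhere each time, unreported, to be felt. They yield 1 mm per 4 N, 8 mm at most; over 16 N is too much.
- crate: Loose pink crate of six cupcakes, 0.3 to 0.65 kg; drags with about 1 to 4 N. Origin on the table under the middle of its front face; x to its back. 146 deep (x = 0 to 146), 150 wide, 50 high, walls 5, floor 6. Free gap x = 5 to 41 behind the front wall, then cupcakes up to 72 high. Its front starts 95 to 130 behind bumper_line. Seated: presses the bumpers with 4 to 13 N for 0.4 s.
- crate_lip (a point): Middle of the top of the crate's front wall, 50 above the table, 2.5 behind the outer face.
- hook: Loose hook, 0.16 kg, upright on its mat. Origin under the handle's middle, at its foot; x along the shank to the claw. Wooden handle 50 (x) by 22 (y) by 70 high. Steel shank 16 wide, z = 22 to 30. Claw: steel plate x = 128 to 132, 40 wide, z = 0 to 30, 22 below the shank; handle foot and claw edge are level. Fully hooked, shank on the crate's lip, the origin is 28 above the table.
- hook_grip (a point): Centre of the handle 50 above its foot: where to grip it, fingers closing along the hook's y (22 wide).
- hook_claw (a point): Middle of the lower edge of the claw, on the side facing the handle (the pulling face), 128 ahead of the hook's origin, at its foot height.
- mat: Fixed lilac mat 250 by 150 by 4 thick; origin at its centre on the table; x along its length. The hook starts on it with its origin 50 to the -x side of the mat's centre.
- cone_cup: Bystander: clear cup with an ice-cream cone, 52 across, 91 high; origin at the centre of its foot.
- candle_jar: Bystander: mint jar with brass lid, 56 across, 67 high; origin at the centre of its foot.
- cake_stand: Bystander: small pink stand with a cupcake, 58 across, 94 high; origin at the centre of its foot.
Things that resemble listed ones, but are neither listed nor needed, are in the scene too. Of the things like the hook, leave any that is red; of the rest the larger one is meant.

How it is judged:
By the outcome, as a careful person would: the job done as asked, in the order asked, and still so for the second after the job is handed in, with the robot touching nothing.
It also fails if it takes over 72 s, if anything falls off the work surface, if the arm or the gripper's body presses on something with over 40 N, if the wrist force passes 120 N, or if a joint passes its speed limit or range.

## Working session

There is one attempt and no reset: what is moved stays moved. The work goes in short steps, Python scripts to look and compute and a tool call to move; the robot and the scene stay as the last step left them, time stands still between calls to the robot, and variables do not carry over. Pictures are saved under pics/ and viewed, at most 13 in all, crops included, and the job is handed in when it is done.

```bash
mkdir -p pics; cat > h.py <<'E'
import numpy as np, cv2
from scipy.spatial.transform import Rotation as R
from cell import read_state, cams, ctrl, models
def cam(name, st=None):
    c=cams.calibration(name); K=np.array([[c['fx'],0,c['cx']],[0,c['fy'],c['cy']],[0,0,1.]])
    if name=='wrist':
        st=st or read_state(); T=np.eye(4); T[:3,:3]=R.from_euler('xyz',st['tool_rot']).as_matrix(); T[:3,3]=st['eef_pos']
        M=T@np.array(c['hand_eye'])
    else:
        W=np.eye(4); W[:3,:3]=cv2.Rodrigues(np.array(c['rvec'],float))[0]; W[:3,3]=np.ravel(c['tvec']); M=np.linalg.inv(W)
    return K,M   # M: cam->world
def ray(K,M,p):
    d=M[:3,:3]@np.linalg.inv(K)@np.array([p[0],p[1],1.]); return M[:3,3],d
def at_z(K,M,p,z):
    o,d=ray(K,M,p); return o+d*(z-o[2])/d[2]
def by_depth(K,M,p,D,r=1):
    u,v=map(int,np.round(p)); w=D[max(v-r,0):v+r+1,max(u-r,0):u+r+1]; w=w[w>0]
    if not len(w): return None
    o,d=ray(K,M,p); return o+d*np.median(w)
def tri(a,b):
    (o1,d1),(o2,d2)=a,b; d1=d1/np.linalg.norm(d1); d2=d2/np.linalg.norm(d2)
    t=np.linalg.lstsq(np.c_[d1,-d2],o2-o1,rcond=None)[0]; p,q=o1+t[0]*d1,o2+t[1]*d2
    return (p+q)/2,np.linalg.norm(p-q)
E
python3 - <<'E'
from h import *
np.set_printoptions(precision=1,suppress=True)
print(ctrl.grip_point_offset, read_state())
for n in ['top','side']:
    im,D=cams.get_image(n); cv2.imwrite(f'pics/{n}0.png',im); np.save(f'pics/{n}0.npy',D)
    K,M=cam(n); print(n,M[:3,3],M[:3,2])
    for t in ['deck_edge','bumper_line','crate_lip','crate','hook_grip','hook_claw','hook','mat','riser','cone_cup','candle_jar','cake_stand']:
        for r in models.mark_of(t,n)[:3]:
            print(t,np.round(r['position'],1),round(r['confidence'],2),by_depth(K,M,r['position'],D))
E
```

```text
18.700000000000003 {'clock': 0.0, 'qpos': array([-1.3,  0.6,  0. ,  1.5, -0. ,  1. , -0. ]), 'qd': array([-0.,  0., -0.,  0., -0., -0.,  0.]), 'tau': array([  0. , -56.3,   1.2, -19.3,   0. ,   0. ,  -0. ]), 'eef_pos': array([203.5, 616.7, 230.4]), 'tool_rot': array([-3.1,  0. ,  2.8]), 'force': array([ 0.5,  0.2, -1.2]), 'torque': array([0., 0., 0.]), 'gripper_force': 0.0, 'width': 85.58597515733683}
top [ 374.3  -60.8 1056.8] [ 0.2  0.  -1. ]
deck_edge [250.3 148.5] 0.59 [680.4 127.4   8.8]
bumper_line [259.6 182.2] 0.59 [589.   99.7  -0.9]
bumper_line [186.5 141. ] 0.19 [685.4 288.3  52.8]
crate_lip [251.3 137.7] 0.51 [677.5 107.4 113.3]
crate [256.3 146.4] 0.62 [657.   95.  107.9]
crate [251.1 140.9] 0.51 [669.4 107.6 113. ]
hook_grip [409.1 236.6] 0.87 [ 443.4 -284.8   73.3]
hook_grip [468.3 280.4] 0.64 [ 340.4 -426.1   69.7]
hook_grip [339.9 206.4] 0.62 [ 518.5 -115.5   52.7]
hook_claw [341.7 242.1] 0.83 [ 429.8 -122.4   23.5]
hook_claw [397.4 190. ] 0.82 [ 568.1 -267.4   27.2]
hook_claw [510.1 285.8] 0.7 [ 327.7 -543.4   32.5]
hook [463.3 276.1] 0.59 [ 350.4 -414.5   69.7]
hoo
[... 696 characters left out ...]
08.7   36.4]
hook_grip [343.1 178.5] 0.74 [ 448.9 -278.1   56.3]
hook_grip [373.6 157.2] 0.59 [ 350.3 -408.3   66.1]
hook_claw [302.4 192.4] 0.93 [ 567.6 -274.     5.4]
hook_claw [376.  155.2] 0.81 [ 342.5 -415.3   70.1]
hook_claw [348.3 222.9] 0.75 [ 434.5 -129.     1.9]
hook [315.1 225.9] 0.82 [ 523.8 -106.5    2.9]
hook [341.3 191.6] 0.71 [ 451.3 -280.2   10.2]
hook [373.2 171.7] 0.68 [ 346.1 -409.4   13.8]
mat [328.4 194.5] 0.6 [ 489.6 -269.2    4.8]
riser [284.3 280.7] 0.62 [586.  109.6   0.6]
cone_cup [244.8 240.1] 0.5 [668.3 113.8 113.6]
candle_jar [296.1 331.7] 0.68 [547.4 279.9  30.1]
cake_stand [214.1 345.1] 0.89 [697.6 309.5  16.3]
cake_stand [283.1 270.2] 0.74 [592.2  73.2  -0.4]
```

View pics/top0.png

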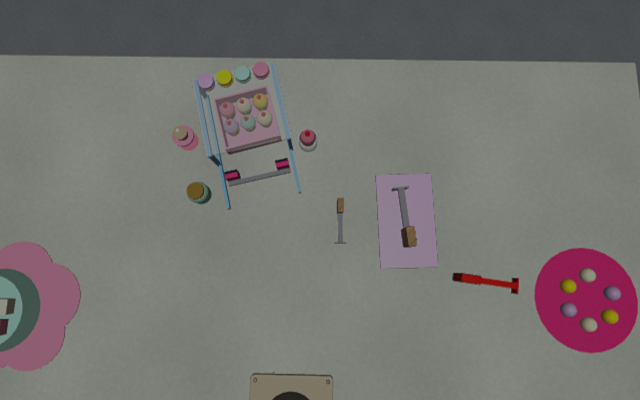

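View pics/side0.png

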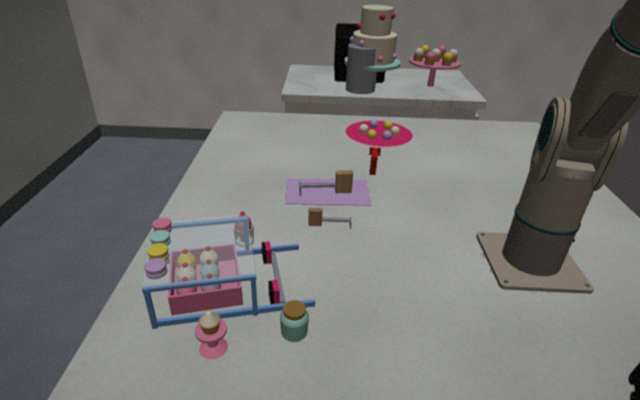

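In the top picture the hook candidates are: brown on the lilac mat, handle (409,237) and claw (400,189); smaller brown, handle (340,206) and claw (340,243); red (468,280). The one on the mat fits, being not red and the larger of the other two. The riser is at about (250,140), with bumpers at (232,176) and (282,164).

```bash
python3 - <<'E'
from h import *
np.set_printoptions(precision=1,suppress=True)
a=cv2.imread('pics/top0.png')
cv2.imwrite('pics/crop1.png',np.hstack([cv2.resize(a[165:300,320:530],None,fx=2,fy=2,interpolation=2),cv2.resize(a[60:195,180:310],None,fx=2.8,fy=2,interpolation=2)]))
for n in ['top','side']:
    im=cv2.imread(f'pics/{n}0.png'); D=np.load(f'pics/{n}0.npy'); K,M=cam(n)
    v,u=np.mgrid[:400,:640]; d=np.einsum('ij,jhw->ihw',M[:3,:3]@np.linalg.inv(K),np.stack([u,v,np.ones_like(u)]).astype(float))
    P=(M[:3,3][:,None,None]+d*D).transpose(1,2,0)
    hsv=cv2.cvtColor(im,cv2.COLOR_BGR2HSV); H,S,V=cv2.split(hsv); ok=D>0
    reg=ok&(P[...,0]>450)&(P[...,1]<330)&(P[...,1]>-20)
    def show(nm,m):
        q=P[m]
        if len(q)<5: print(n,nm,len(q));return
        print(n,nm,len(q),'pct x,y,z',np.percentile(q,[5,50,95],axis=0).ravel())
    blue=reg&(H>95)&(H<118)&(S>70)
    show('blue',blue)
    q=P[blue&(P[...,2]<25)&(P[...,2]>4)]
    np.save(f'pics/blue_{n}.npy',q)
    # two lines: split iteratively, direction theta, offsets +-
    from scipy.optimize import least_squares
    def f(p):
        s=(q[:,:2]-p[:2])@np.array([-np.sin(p[2]),np.cos(p[2])]); return np.abs(s)-97
    for g in [0.1,0.25,0.4]:
        r=least_squares(f,[589,99,g],loss='soft_l1',f_scale=3); p=r.x
        al=(q[:,:2]-p[:2])@np.array([np.cos(p[2]),np.sin(p[2])]); 
        print('rails',len(q),p,r.cost, 'along', np.percentile(al,[0.5,2,98]), 'z',np.median(q[:,2]))
    mag=reg&(H>158)&(H<175)&(S>180); show('magenta',mag)
    cnt,lab,st,ce=cv2.connectedComponentsWithStats(mag.astype(np.uint8))
    for i in range(1,cnt):
        if st[i,4]>8: print(' mag',st[i],ce[i],np.median(P[lab==i],axis=0))
for t in ['hook_grip','hook_claw','hook','mat']:
    pass
def T(name,pt,ps): 
    return tri(ray(*cam('top'),pt),ray(*cam('side'),ps))
print('grip',T('',(409.1,236.6),(343.1,178.5)),'claw',T('',(397.4,190),(302.4,192.4)),'origin',T('',(403.2,237.5),(341.3,191.6)),'mat',T('',(406.4,218.7),(328.4,194.5)))
E
```

```text
top blue 742 pct x,y,z [543.8   0.4  11.3 676.6 194.  109.5 832.8 247.7 115.4]
rails 286 [576.9  93.4   0.2] 604.1886438351004 along [-40.  -38.  104.2] z 14.372293827822318
rails 286 [419.8  55.    0.2] 604.1886438351004 along [121.7 123.7 265.9] z 14.372293827822318
rails 286 [555.6  88.2   0.2] 604.1886438351004 along [-18.1 -16.1 126.1] z 14.372293827822318
top magenta 137 pct x,y,z [590.4  25.6  30.1 603.2 154.7  42.9 635.  180.9  46.6]
 mag [277 160  11   9  59] [282.2 164.4] [628.8  36.1  42.7]
 mag [225 171  14   9  78] [231.8 175.7] [595.9 166.   43.4]
side blue 2126 pct x,y,z [579.8   6.2   4.5 703.  224.5  27.2 827.7 264.1 114.6]
rails 967 [583.4  98.4   3.4] 2382.7587711066944 along [-280.6 -276.8   40.2] z 12.845827354733046
rails 967 [1059.5  217.9    0.2] 2382.7587711071264 along [-535. -531. -214.] z 12.845827354733046
rails 967 [585.8  99.    0.2] 2382.7587711066953 along [-46.6 -42.6 274.4] z 12.845827354733046
side magenta 207 pct x,y,z [592.2  37.2  11.  602.3 165.7  38.1 635.2 187.4  45.4]
 mag [264 242   7  21  88] [267.5 252.1] [631.1  52.6  37.3]
 mag [272 280   7  23 119] [275.2 291.3] [598.1 184.3  40.6]
grip (array([ 446.6, -290.5,   49.2]), np.float64(3.1865215100167967)) claw (array([ 569.6, -271.1,    7.6]), np.float64(4.287469745405011)) origin (array([ 448.2, -284.7,    7.1]), np.float64(5.673300768456981)) mat (array([ 493.1, -297.3,  -11.3]), np.float64(8.197692377866982))
```

View pics/crop1.png

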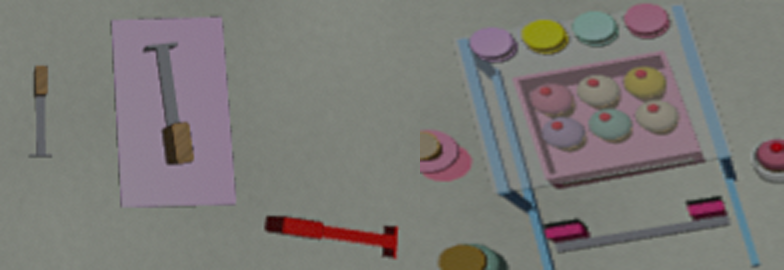

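The crop shows the brown hook on the lilac mat (handle at crop (178,142), claw at (160,47)), clearly larger than the small brown one at (40,110). The red one at (330,235) is left alone, so the target is confirmed.

```bash
cat >> h.py <<'E'
def go(x,y,z,yaw,n=True):
    st=read_state(); Rc=R.from_euler('xyz',st['tool_rot']); Rt=R.from_euler('xyz',[np.pi,0,yaw])
    d=Rc.inv().apply(np.array([x,y,z])-st['eef_pos']); rv=(Rc.inv()*Rt).as_rotvec()
    print('go',np.round([x,y,z,yaw],2),'d_tool',np.round(d,1),'len',round(np.linalg.norm(d)),'rotvec',np.round(rv,3),'d_in_target_axes',np.round(Rt.inv().apply(np.array([x,y,z])-st['eef_pos']),1))
E
python3 - <<'E'
from h import *
print(np.array(cams.calibration('wrist')['hand_eye']).round(2).tolist(), cams.calibration('wrist')['fx'], read_state()['tool_rot'])
go(430,60,330,0.24); go(430,330,280,1.5)
go(430,60,330,1.5)
E
```

```text
[[-0.0, -0.95, -0.31, 81.43], [1.0, -0.0, -0.0, 0.58], [0.0, -0.31, 0.95, -142.13], [0.0, 0.0, 0.0, 1.0]] 329.3428916902895 [ 3.14156423e+00 -6.04600793e-05  2.82275957e+00]
go [4.3e+02 6.0e+01 3.3e+02 2.4e-01] d_tool [-389.6 -458.3  -98.7] len 610 rotvec [-0.    -0.     2.583] d_in_target_axes [ 87.3 595.1 -98.7]
go [430.  330.  280.    1.5] d_tool [-304.9 -201.9  -48.7] len 369 rotvec [-0.    -0.     1.323] d_in_target_axes [-270.6  246.   -48.7]
go [430.   60.  330.    1.5] d_tool [-389.6 -458.3  -98.7] len 610 rotvec [-0.    -0.     1.323] d_in_target_axes [-539.9  265.1  -98.7]
```

Units first: shifts go in shares of 50 mm and turns go in shares of 60 degrees. So -35 mm is -0.7, 0.15 rad / 1.0472 = 0.1432.

Call:
creep_tool([
  [0, 0, -0.7, 0, 0, 0.1432, 85],
  [0, 0, -0.7, 0, 0, 0.1432, 85],
  [0, 0, 0, 0, 0, 0.1432, 85],
  [0, 0, 0, 0, 0, 0.1432, 85],
  [0, 0, 0, 0, 0, 0.1432, 85],
  [0, 0, 0, 0, 0, 0.1432, 85],
  [0, 0, 0, 0, 0, 0.1432, 85],
  [0, 0, 0, 0, 0, 0.1432, 85],
  [0, 0, 0, 0, 0, 0.1241, 85],
])

```text
clock: 2.2
eef_pos: [203.6, 617.3, 301.3]
tool_rot: [-3.141, -0.0, 1.487]
force: [-0.3, -0.5, -0.8]
width: 85.3
gripper_force: 0.0
```

```bash
python3 -c "
from h import *
go(520,90,300,0.24)"
```

```text
go [5.2e+02 9.0e+01 3.0e+02 2.4e-01] d_tool [-499.   359.4    1.3] len 615 rotvec [-0.     0.     1.247] d_in_target_axes [182.  587.4   1.3]
```

Scaled: -40 mm is -0.8, 29 mm is 0.58.

Call:
creep_tool([
  [-0.8, 0.58, 0, 0, 0, 0, 85],
  [-0.8, 0.58, 0, 0, 0, 0, 85],
  [-0.8, 0.58, 0, 0, 0, 0, 85],
  [-0.8, 0.58, 0, 0, 0, 0, 85],
  [-0.8, 0.58, 0, 0, 0, 0, 85],
  [-0.8, 0.58, 0, 0, 0, 0, 85],
  [-0.8, 0.58, 0, 0, 0, 0, 85],
  [-0.8, 0.58, 0, 0, 0, 0, 85],
  [-0.8, 0.58, 0, 0, 0, 0, 85],
  [-0.8, 0.58, 0, 0, 0, 0, 85],
  [-0.8, 0.58, 0, 0, 0, 0, 85],
  [-0.8, 0.58, 0, 0, 0, 0, 85],
])

```text
clock: 3.4
eef_pos: [514.1, 110.0, 301.6]
tool_rot: [3.141, -0.001, 1.493]
force: [1.2, 1.1, -0.3]
width: 85.5
gripper_force: 0.0
```

Call:
creep_tool([
  [-0.38, 0.22, 0, 0, 0, 0.1337, 85],
  [0, 0, 0, 0, 0, 0.1337, 85],
  [0, 0, 0, 0, 0, 0.1337, 85],
  [0, 0, 0, 0, 0, 0.1337, 85],
  [0, 0, 0, 0, 0, 0.1337, 85],
  [0, 0, 0, 0, 0, 0.1337, 85],
  [0, 0, 0, 0, 0, 0.1337, 85],
  [0, 0, 0, 0, 0, 0.1337, 85],
  [0, 0, 0, 0, 0, 0.1337, 85],
  [0, 0, 0, 0, 0, 0, 85],
])

```text
clock: 4.4
eef_pos: [522.7, 92.0, 301.2]
tool_rot: [3.141, 0.0, 0.233]
force: [0.2, -1.0, -1.0]
width: 85.1
gripper_force: 0.0
```

```bash
python3 - <<'E'
from h import *
np.set_printoptions(precision=1,suppress=True)
st=read_state(); print(st['eef_pos'],st['tool_rot'],st['qpos'])
im,D=cams.get_image('wrist'); cv2.imwrite('pics/w1.png',im); np.save('pics/w1.npy',D)
K,M=cam('wrist',st); np.savez('pics/w1c.npz',K=K,M=M)
for t in ['deck_edge','bumper_line','crate_lip','crate','riser']:
    for r in models.mark_of(t,'wrist')[:2]: print(t,r['position'],r['confidence'],by_depth(K,M,r['position'],D))
E
```

```text
[522.7  92.  301.2] [3.1 0.  0.2] [-0.8  0.5  0.9  1.8 -0.4  1.1 -1.1]
deck_edge [331.2, 33.0] 0.96 [654.4 114.2 111.3]
bumper_line [329.5, 107.7] 0.71 [588.1  96.5  -0.4]
crate_lip [554.0, 268.0] 0.7 [ 444.7 -277.3   14. ]
riser [330.2, 105.0] 0.77 [591.6  96.4  -0.5]
```

View pics/w1.png

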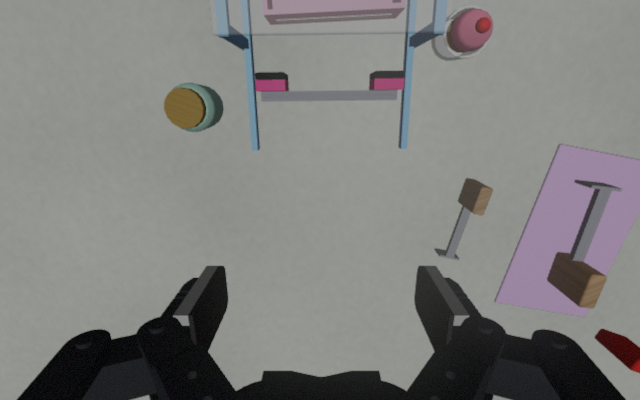

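The wrist view shows the deck front edge at row 33, bumpers at (271,81) and (388,80), rails at columns 252 and 406, and the crate's front wall at rows 12–20, columns 265–404. The target hook is at right, handle (578,279) and claw (598,186).

```bash
python3 - <<'E'
from h import *
from scipy.optimize import least_squares
np.set_printoptions(precision=1,suppress=True)
im=cv2.imread('pics/w1.png'); D=np.load('pics/w1.npy'); c=np.load('pics/w1c.npz'); K,M=c['K'],c['M']
v,u=np.mgrid[:400,:640]; d=np.einsum('ij,jhw->ihw',M[:3,:3]@np.linalg.inv(K),np.stack([u,v,np.ones_like(u)]).astype(float))
P=(M[:3,3][:,None,None]+d*D).transpose(1,2,0); H,S,V=cv2.split(cv2.cvtColor(im,cv2.COLOR_BGR2HSV)); ok=D>0
bl=ok&(H>95)&(H<118)&(S>70)&(v<160)&(P[...,2]<30)&(P[...,2]>9)
q=P[bl]
sols=[]
for nm,qq in [('wrist',q),('top',np.load('pics/blue_top.npy')),('side',np.load('pics/blue_side.npy')),('wt',np.vstack([q,np.load('pics/blue_top.npy'),np.load('pics/blue_side.npy')[::3]]))]:
    f=lambda p:np.abs((qq[:,:2]-[589,99])@np.array([-np.sin(p[1]),np.cos(p[1])])-p[0])-97
    r=least_squares(f,[0,0.24],loss='soft_l1',f_scale=2); p=r.x
    e=np.array([np.cos(p[1]),np.sin(p[1])]); al=(qq[:,:2])@e
    print(nm,len(qq),'off',p[0],'yaw %.4f'%p[1],'medabs',np.median(np.abs(r.fun)),'rail front along',np.percentile(al,[0.3,1,2]),'=> origin along +50')
    for s in (-1,1):
        m=np.sign((qq[:,:2]-[589,99])@np.array([-e[1],e[0]])-p[0])==s
        k=qq[m]; pc=np.polyfit(k[:,0],k[:,1],1); print('  side',s,m.sum(),'yaw %.4f'%np.arctan(pc[0]), 'lat',np.percentile(k[:,:2]@np.array([-e[1],e[0]]),[5,50,95]))
th=p[1]; e=np.array([np.cos(th),np.sin(th)]); n=np.array([-e[1],e[0]])
# pixels at deck front edge, bumpers, crate
for r_,c_ in [(33,290),(33,370)]:
    print('deck edge z113',at_z(K,M,(c_,r_),113)[:2]@np.c_[e,n])
pk=(H>150)&(H<180)&(S>40)&(S<150)&(v<24)&(u>255)&(u<412)
for x in range(265,405,15):
    col=np.where(pk[:,x])[0]; print(x,col.min() if len(col) else None,col.max() if len(col) else None,[P[y,x].round(0).tolist() for y in (12,16)], end=' | ')
print()
mg=(H>155)&(S>150)&(v<100)&(v>60)&(u>245)&(u<412)&ok
Q=P[mg]; a=Q[:,:2]@np.c_[e,n]; 
for s in (a[:,1]>np.median(a[:,1]), a[:,1]<=np.median(a[:,1])):
    print('bump',s.sum(),np.percentile(a[s],[3,50,97],axis=0).ravel(),np.percentile(Q[s][:,2],[5,50,95]))
E
```

```text
wrist 1327 off -0.9655062243705279 yaw 0.2419 medabs 1.8723221213754329 rail front along [544.2 545.4 546.9] => origin along +50
  side -1 656 yaw 0.2466 lat [-145.6 -142.  -138.8]
  side 1 671 yaw 0.2393 lat [47.5 50.  53.7]
top 286 off -2.5637767397180538 yaw 0.2394 medabs 1.9008341154945683 rail front along [542.2 543.3 544.5] => origin along +50
  side -1 111 yaw 0.2387 lat [-145.4 -142.5 -139.5]
  side 1 175 yaw 0.2408 lat [47.6 50.4 54.7]
side 967 off 0.805597949708514 yaw 0.2460 medabs 1.397389641414847 rail front along [545.3 547.1 549.7] => origin along +50
  side -1 174 yaw 0.2484 lat [-147.3 -143.2 -140.7]
  side 1 793 yaw 0.2476 lat [45.4 50.5 54.4]
wt 1936 off -1.1355910072656064 yaw 0.2517 medabs 1.9604536384548226 rail front along [543.1 544.5 546. ] => origin along +50
  side -1 825 yaw 0.2454 lat [-151.7 -148.2 -144.8]
  side 1 1111 yaw 0.2548 lat [40.8 44.5 48.2]
deck edge z113 [662.6 -15.2]
deck edge z113 [661.2 -87.3]
265 None None [[657.0, 175.0, 112.0], [654.0, 175.0, 113.0]] | 280 None None [[660.0, 162.0, 112.0], [657.0, 162.0, 112.0]] | 295 None None [[663.0, 149.0, 114.0], [660.0, 149.0, 111.0]] | 310 None None [[666.0, 137.0, 112.0], [663.0, 136.0, 113.0]] | 325 None None [[669.0, 124.0, 112.0], [666.0, 123.0, 112.0]] | 340 None None [[672.0, 111.0, 113.0], [669.0, 110.0, 112.0]] | 355 None None [[675.0, 98.0, 112.0], [672.0, 97.0, 111.0]] | 370 None None [[678.0, 85.0, 112.0], [675.0, 84.0, 113.0]] | 385 None None [[681.0, 72.0, 114.0], [678.0, 71.0, 112.0]] | 400 None None [[685.0, 59.0, 111.0], [682.0, 58.0, 112.0]] | 
bump 3 [618.8  29.8 625.9  30.4 625.9  31.6] [42.1 42.4 43. ]
bump 4 [619.5  25.3 622.1  28.9 624.6  29.5] [41.9 42.7 44.2]
```

```bash
python3 - <<'E'
from h import *
go(560,100,300,0.233); go(446,-150,330,0.157)
a=cv2.imread('pics/w1.png')
cv2.imwrite('pics/crop2.png',cv2.resize(a[0:110,235:425],None,fx=4,fy=4,interpolation=2))
E
```

```text
go [5.6e+02 1.0e+02 3.0e+02 2.3e-01] d_tool [38.2  0.6  1.4] len 38 rotvec [-0.    -0.     0.001] d_in_target_axes [38.2  0.6  1.4]
go [ 4.46e+02 -1.50e+02  3.30e+02  1.60e-01] d_tool [-130.7  217.4  -28.7] len 255 rotvec [-0.    -0.     0.077] d_in_target_axes [-113.6  226.8  -28.6]
```

View pics/crop2.png

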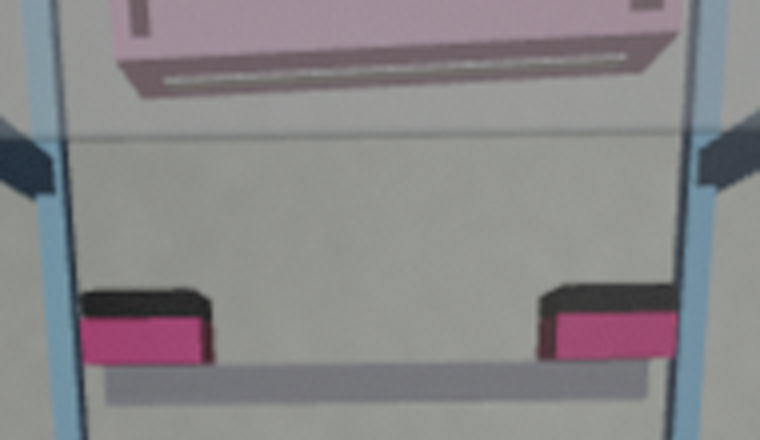

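The crop (×4, from column 235) shows the crate's top front edge from (118,62) to (682,32), slightly rotated relative to the deck edge, which runs from (65,136) to (690,130). The bumper tops are at about rows 290–363.

```bash
python3 - <<'E'
from h import *
np.set_printoptions(precision=1,suppress=True)
c=np.load('pics/w1c.npz'); K,M=c['K'],c['M']
th=0.243; e=np.array([np.cos(th),np.sin(th)]); n=np.array([-e[1],e[0]])
px=lambda x,y:(x/4+235,y/4)
for nm,x,y,z in [('crateL',118,62,50),('crateR',682,32,50),('crate botL',145,98,0),('crate botR',640,70,0),('deckL',65,136,113),('deckR',690,130,113),('bLback',85,290,42),('bLmag',85,316,42),('bLfront',85,363,42),('bRback',670,286,42),('bRmag',670,311,42),('bRfront',670,357,42),('bL in',203,340,42),('bR in',556,340,42),('stripL',106,404,0),('stripR',648,397,0)]:
    p=at_z(K,M,px(x,y),z); print(nm,p,'al,lat',p[:2]@np.c_[e,n])
    if nm=='crateL':A=p
    if nm=='crateR':B=p
print('crate width',np.linalg.norm(A-B),'crate yaw',np.arctan2(-(B-A)[0],-(A-B)[1])if 0 else np.arctan2((B-A)[0],(A-B)[1]), (A+B)/2)
E
```

```text
crateL [664.5 187.4  50. ] al,lat [690.1  22. ]
crateR [705.6  44.3  50. ] al,lat [ 695.5 -126.8]
crate botL [665.3 187.4   0. ] al,lat [690.8  21.8]
crate botR [706.7  44.9   0. ] al,lat [ 696.7 -126.5]
deckL [636.7 184.2 113. ] al,lat [662.3  25.6]
deckR [670.3  47.3 113. ] al,lat [ 662.  -115.3]
bLback [607.3 187.8  42. ] al,lat [634.7  36.2]
bLmag [600.5 186.7  42. ] al,lat [627.8  36.7]
bLfront [588.  184.5  42. ] al,lat [615.1  37.6]
bRback [646.4  26.7  42. ] al,lat [ 633.9 -129.6]
bRmag [640.1  24.7  42. ] al,lat [ 627.2 -130. ]
bRfront [628.3  21.   42. ] al,lat [ 614.8 -130.8]
bL in [601.9 152.7  42. ] al,lat [621.    3.3]
bR in [625.2  54.2  42. ] al,lat [619.8 -97.8]
stripL [576.1 183.5   0. ] al,lat [603.3  39.4]
stripR [618.1  14.7   0. ] al,lat [ 603.5 -134.5]
crate width 148.84299853796708 crate yaw 0.2791863733613375 [685.  115.8  50. ]
```

```bash
python3 - <<'E'
from h import *
for t in ['hook_grip','hook_claw','hook','mat']:
    for r in models.mark_of(t,'wrist')[:3]: print(t,r['position'],r['confidence'])
go(410,-280,260,0.157)
E
```

```text
hook_grip [477.3, 196.8] 0.91
hook_grip [635.6, 359.3] 0.9
hook_grip [581.8, 283.8] 0.85
hook_claw [584.6, 184.3] 0.97
hook_claw [442.4, 247.4] 0.87
hook [466.6, 188.7] 0.94
hook [614.7, 336.6] 0.69
hook [585.5, 186.6] 0.37
mat [568.0, 234.2] 0.79
go [ 4.1e+02 -2.8e+02  2.6e+02  1.6e-01] d_tool [-195.6  335.6   41.3] len 391 rotvec [-0.    -0.     0.076] d_in_target_axes [-169.5  349.5   41.4]
```

Scaled: 40 mm is 0.8, 37 mm is 0.74, 0.076 rad / 1.0472 = 0.0726.

Call:
creep_tool([
  [-0.44, 0.74, 0.1, 0, 0, 0, 85],
  [-0.44, 0.74, 0.1, 0, 0, 0, 85],
  [-0.44, 0.74, 0.1, 0, 0, 0, 85],
  [-0.44, 0.74, 0.1, 0, 0, 0, 85],
  [-0.44, 0.74, 0.1, 0, 0, 0, 85],
  [-0.44, 0.74, 0.1, 0, 0, 0, 85],
  [-0.44, 0.74, 0.1, 0, 0, 0, 85],
  [-0.44, 0.74, 0.1, 0, 0, 0, 85],
  [-0.4, 0.8, 0, 0, 0, 0.0726, 85],
  [0, 0, 0, 0, 0, 0, 85],
  [0, 0, 0, 0, 0, 0, 85],
])

```text
clock: 6.0
eef_pos: [408.9, -281.5, 261.3]
tool_rot: [3.142, 0.0, 0.154]
force: [0.3, -0.0, -0.8]
width: 85.4
gripper_force: 0.0
```

```bash
python3 - <<'E'
from h import *
np.set_printoptions(precision=1,suppress=True)
st=read_state(); print(st['eef_pos'],st['tool_rot'])
im,D=cams.get_image('wrist'); cv2.imwrite('pics/w2.png',im); np.save('pics/w2.npy',D)
K,M=cam('wrist',st); np.savez('pics/w2c.npz',K=K,M=M); c=np.load('pics/w1c.npz')
w1={'hook_grip':(581.8,283.8),'hook_claw':(584.6,184.3),'mat':(568,234.2)}
for t in ['hook_grip','hook_claw','hook','mat']:
    for r in models.mark_of(t,'wrist')[:2]:
        p=r['position']; print(t,p,r['confidence'],by_depth(K,M,p,D), tri(ray(K,M,p),ray(c['K'],c['M'],w1[t])) if t in w1 else '')
E
```

```text
[ 408.9 -281.5  261.3] [3.1 0.  0.2]
hook_grip [333.7, 140.4] 0.94 [ 447.4 -287.6   74. ] (array([ 445.2, -288.9,   53.5]), np.float64(0.33410260257893065))
hook_grip [171.4, 30.0] 0.58 [ 524.4 -117.7   50.6] (array([ 502.1, -167.3,  174.5]), np.float64(18.94534680130771))
hook_claw [514.6, 251.2] 0.85 [ 330.1 -557.5    1.3] (array([ 541.7, -150.9,  342. ]), np.float64(278.54596389008714))
hook_claw [187.6, 120.4] 0.81 [ 435.5 -116.5   -0. ] (array([ 515.8, -166.2,  133.7]), np.float64(126.15765391408685))
hook [331.4, 136.1] 0.96 [ 451.2 -284.7   73.8] 
hook [431.6, 223.3] 0.91 [ 355.2 -432.9    9.7] 
mat [340.5, 95.8] 0.6 [ 490.2 -289.5   33.6] (array([ 492.2, -292.3,   -8.5]), np.float64(3.152038264316914))
mat [329.9, 138.0] 0.35 [ 449.2 -283.6   73.7] (array([ 466.7, -291. ,   -7.8]), np.float64(53.726208526739896))
```

View pics/w2.png

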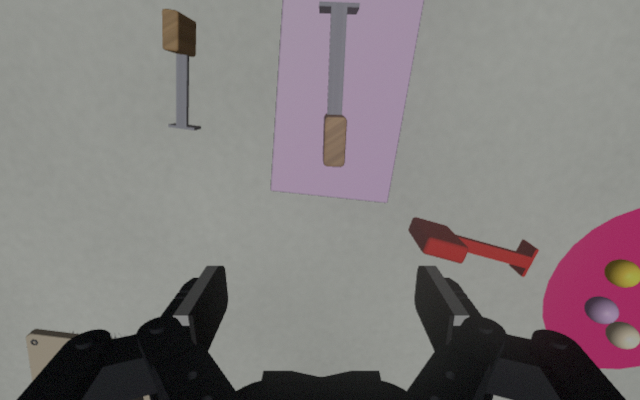

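Wrist view from above the mat: target handle top at rows 116–166, columns 323–346, shank from (335,113) to (339,10). The red hook at (470,250) and the small one at (180,70) are not in the way.

```bash
python3 - <<'E'
from h import *
np.set_printoptions(precision=1,suppress=True)
D=np.load('pics/w2.npy'); c=np.load('pics/w2c.npz'); K,M=c['K'],c['M']
im=cv2.imread('pics/w2.png'); H,S,V=cv2.split(cv2.cvtColor(im,cv2.COLOR_BGR2HSV))
v,u=np.mgrid[:400,:640]; d=np.einsum('ij,jhw->ihw',M[:3,:3]@np.linalg.inv(K),np.stack([u,v,np.ones_like(u)]).astype(float))
P=(M[:3,3][:,None,None]+d*D).transpose(1,2,0); ok=(D>0)&(u>280)&(u<400)&(v<210)
top=ok&(P[...,2]>67)&(P[...,2]<82); q=P[top]
(cx,cy),(w,h),a=cv2.minAreaRect(q[:,:2].astype(np.float32)); print('handle',len(q),(cx,cy),(w,h),a,'z',np.median(q[:,2]))
sh=ok&(P[...,2]>28)&(P[...,2]<40)&(v<112)&(v>12)&(np.abs(u-337)<14); s=P[sh]
k=np.polyfit(s[:,0],s[:,1],1); print('shank yaw',np.arctan(k[0]),len(s),np.median(s[:,2]),'y at handle x',np.polyval(k,cx))
cl=ok&(v<16)&(np.abs(u-339)<25)&(P[...,2]>22)&(P[...,2]<40); print('claw far end',P[cl][:,0].max(),P[cl].mean(0))
cor=[at_z(K,M,p,4) for p in [(271,190),(387,202),(282,5),(423,5)]]; print(np.array(cor), 'z mat',np.median(P[ok&(H>125)&(H<160)&(S>25)][:,2]))
A,B=cor[0],cor[1]; ax=np.array([-(B-A)[1],(B-A)[0]]); ax=ax/np.linalg.norm(ax[:2]); print('mat width',np.linalg.norm(A-B),'yaw',np.arctan2(ax[1],ax[0]),'mat centre',(A+B)[:2]/2+125*ax)
E
```

```text
handle 1077 (445.3962097167969, -288.50909423828125) (49.28931427001953, 21.90655517578125) 6.812836647033691 z 73.3161096904127
shank yaw 0.11529631188650974 1538 33.70470188583508 y at handle x -288.13504113401825
claw far end 578.3613570942557 [ 571.9 -273.3   32.7]
[[ 366.3 -224.     4. ]
 [ 372.9 -371.7    4. ]
 [ 571.6 -213.9    4. ]
 [ 594.6 -362.4    4. ]] z mat 3.735357874052454
mat width 147.8378800451012 yaw 0.04519217186612275 mat centre [ 494.5 -292.2]
```

```bash
python3 -c "
from h import *
go(445.4,-288.4,36,0.117)"
```

```text
go [ 4.454e+02 -2.884e+02  3.600e+01  1.200e-01] d_tool [ 33.2  15.2 225.2] len 228 rotvec [-0.001 -0.     0.043] d_in_target_axes [ 33.8  13.6 225.2]
```

Scaled: 40 mm is 0.8, 25 mm is 0.5, 0.04 rad / 1.0472 = 0.0382.

Call:
creep_tool([
  [0.34, 0.14, 0.5, 0, 0, 0.0382, 85],
  [0.33, 0.136, 0.8, 0, 0, 0, 85],
  [0, 0, 0.8, 0, 0, 0, 85],
  [0, 0, 0.8, 0, 0, 0, 85],
  [0, 0, 0.8, 0, 0, 0, 85],
  [0, 0, 0.5, 0, 0, 0, 85],
  [0, 0, 0.3, 0, 0, 0, 85],
  [0, 0, 0, 0, 0, 0, 85],
  [0, 0, 0, 0, 0, 0, 85],
])

```text
clock: 7.15
eef_pos: [445.1, -289.1, 36.6]
tool_rot: [3.141, -0.0, 0.118]
force: [-0.1, 0.3, 0.6]
width: 85.2
gripper_force: 0.0
```

```bash
python3 -c "
from h import *
go(445.4,-288.4,36,0.117)
im,D=cams.get_image('wrist'); cv2.imwrite('pics/w3.png',im)"
```

```text
go [ 4.454e+02 -2.884e+02  3.600e+01  1.200e-01] d_tool [ 0.4 -0.6  0.6] len 1 rotvec [ 0.    -0.     0.001] d_in_target_axes [ 0.4 -0.6  0.6]
```

Positioned; close.

Scaled: 0.5 mm is 0.01.

Call:
creep_tool([
  [0, 0, 0.01, 0, 0, 0, 10],
  [0, 0, 0, 0, 0, 0, 10],
  [0, 0, 0, 0, 0, 0, 10],
  [0, 0, 0, 0, 0, 0, 10],
  [0, 0, 0, 0, 0, 0, 10],
  [0, 0, 0, 0, 0, 0, 10],
  [0, 0, 0, 0, 0, 0, 10],
  [0, 0, 0, 0, 0, 0, 10],
])

```text
clock: 8.0
eef_pos: [444.8, -289.5, 36.2]
tool_rot: [3.141, -0.001, 0.117]
force: [-0.8, 0.9, 6.0]
width: 21.0
gripper_force: 59.4
```

Scaled: -40 mm is -0.8, -35 mm is -0.7.

Call:
creep_tool([
  [0, 0, -0.2, 0, 0, 0, 10],
  [0, 0, -0.5, 0, 0, 0, 10],
  [0, 0, -0.8, 0, 0, 0, 10],
  [0, 0, -0.7, 0, 0, 0, 10],
  [0, 0, 0, 0, 0, 0, 10],
  [0, 0, 0, 0, 0, 0, 10],
])

```text
clock: 8.6
eef_pos: [444.8, -289.1, 146.3]
tool_rot: [3.141, -0.001, 0.117]
force: [-1.8, 0.7, -1.6]
width: 21.2
gripper_force: 59.0
```

```bash
python3 - <<'E'
from h import *
np.set_printoptions(precision=1,suppress=True)
st=read_state(); print(st['eef_pos'],st['tool_rot'],st['force'])
th=.243; e=np.array([np.cos(th),np.sin(th)]); n=np.array([-e[1],e[0]])
p=473*e-51*n; go(p[0],p[1],146,th)
im,D=cams.get_image('wrist'); cv2.imwrite('pics/w4.png',im); np.save('pics/w4.npy',D)
K,M=cam('wrist',st)
for r in models.mark_of('hook_claw','wrist')[:2]: print(r,by_depth(K,M,r['position'],D))
v,u=np.mgrid[:400,:640]; d=np.einsum('ij,jhw->ihw',M[:3,:3]@np.linalg.inv(K),np.stack([u,v,np.ones_like(u)]).astype(float))
P=(M[:3,3][:,None,None]+d*D).transpose(1,2,0)
L=(P-st['eef_pos'])@R.from_euler('xyz',st['tool_rot']).as_matrix()
# tool-frame shank: x from 30..135
m=(D>0)&(np.abs(L[...,1])<30)&(L[...,0]>35)&(L[...,0]<160)&(L[...,2]<30)&(L[...,2]>-30)
s=L[m]
b=np.floor(s[:,0]/10).astype(int)
for k in range(3,16):
    t=s[b==k]
    if len(t)>5: print(k*10+5,len(t),'y',np.percentile(t[:,1],[3,50,97]),'z',np.percentile(t[:,2],[5,50,95]))
print('xmax',np.percentile(s[:,0],[99,99.9]))
E
```

```text
[ 444.8 -289.1  146.3] [ 3.1 -0.   0.1] [-1.8  0.7 -1.6]
go [471.4  64.3 146.    0.2] d_tool [  67.8 -347.9    0.3] len 354 rotvec [ 0.  -0.  -0.1] d_in_target_axes [ 110.9 -336.6    0.3]
{'position': [129.9, 179.0], 'confidence': 0.9} [ 432.7 -116.8   -0.6]
{'position': [563.6, 322.4], 'confidence': 0.7} [ 329.3 -557.3    0. ]
35 366 y [-8.7 -1.4  6. ] z [1.7 2.6 3.7]
45 784 y [-8.6 -1.4  6.2] z [1.6 2.7 3.7]
55 808 y [-8.8 -1.3  6.2] z [1.7 2.7 3.7]
65 879 y [-8.7 -1.3  6. ] z [1.6 2.6 3.7]
75 944 y [-8.8 -1.3  6.3] z [1.7 2.7 3.7]
85 1008 y [-8.8 -1.3  6.1] z [1.6 2.7 3.9]
95 1059 y [-8.8 -1.3  6.2] z [1.6 2.7 3.8]
105 1165 y [-8.8 -1.3  6.3] z [1.6 2.8 3.9]
115 471 y [-8.6 -1.3  6.1] z [1.5 2.8 4. ]
xmax [113.3 113.9]
```

Scaled: -36 mm is -0.72, -31 mm is -0.62, -0.063 rad / 1.0472 = -0.0602.

Call:
creep_tool([
  [0, 0, 0, 0, 0, -0.0602, 10],
  [0.1, -0.3, 0, 0, 0, -0.0602, 10],
  [0.24, -0.72, 0, 0, 0, 0, 10],
  [0.24, -0.72, 0, 0, 0, 0, 10],
  [0.24, -0.72, 0, 0, 0, 0, 10],
  [0.24, -0.72, 0, 0, 0, 0, 10],
  [0.24, -0.72, 0, 0, 0, 0, 10],
  [0.24, -0.72, 0, 0, 0, 0, 10],
  [0.24, -0.72, 0, 0, 0, 0, 10],
  [0.24, -0.72, 0, 0, 0, 0, 10],
  [0.2, -0.62, 0, 0, 0, 0, 10],
  [0, 0, 0.4, 0, 0, 0, 10],
])

```text
clock: 9.9
eef_pos: [473.1, 68.9, 125.5]
tool_rot: [-3.138, -0.001, 0.254]
force: [0.7, 0.9, -1.0]
width: 21.2
gripper_force: 59.2
```

Call:
creep_tool([
  [0, 0, 0.4, 0, 0, 0, 10],
  [0, 0, 0.24, 0, 0, 0, 10],
  [0, 0, 0, 0, 0, 0, 10],
  [0, 0, 0, 0, 0, 0, 10],
])

```text
clock: 10.3
eef_pos: [472.7, 61.1, 93.7]
tool_rot: [-3.141, 0.001, 0.242]
force: [0.3, 0.3, -1.1]
width: 21.3
gripper_force: 59.1
```

```bash
python3 - <<'E'
from h import *
np.set_printoptions(precision=1,suppress=True)
st=read_state(); print(st['eef_pos'],st['tool_rot'],st['force'])
th=.243; e=np.array([np.cos(th),np.sin(th)]); n=np.array([-e[1],e[0]])
p=583*e-51*n; go(p[0],p[1],94,th)
a,_=cams.get_image('side'); cv2.imwrite('pics/s1.png',cv2.resize(a[200:330,120:380],None,fx=3,fy=3,interpolation=2))
b,D=cams.get_image('wrist'); cv2.imwrite('pics/w5.png',b)
E
```

```text
[472.7  61.1  93.7] [-3.1  0.   0.2] [ 0.3  0.3 -1.1]
go [578.1  90.8  94.    0.2] d_tool [109.4  -3.5  -0.3] len 109 rotvec [-0.  0. -0.] d_in_target_axes [109.4  -3.4  -0.3]
```

View pics/s1.png

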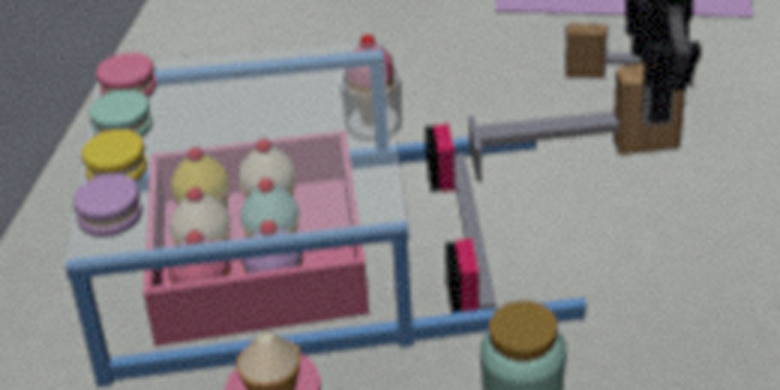

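The side view shows the hook held level, claw at (477,145) in front of the bumpers at (440,158) and (463,277). The crate is under the deck, its front wall along x≈345–365, with a clear way in. Reach in.

Scaled: 20 mm is 0.4, -3.5 mm is -0.07.

Call:
creep_tool([
  [0.2, -0.07, 0, 0, 0, 0, 10],
  [0.4, 0, 0, 0, 0, 0, 10],
  [0.4, 0, 0, 0, 0, 0, 10],
  [0.4, 0, 0, 0, 0, 0, 10],
  [0.4, 0, 0, 0, 0, 0, 10],
  [0.24, 0, 0, 0, 0, 0, 10],
  [0.16, 0, 0, 0, 0, 0, 10],
  [0, 0, 0, 0, 0, 0, 10],
  [0, 0, 0, 0, 0, 0, 10],
])

```text
clock: 11.3
eef_pos: [578.4, 91.1, 93.8]
tool_rot: [-3.141, 0.001, 0.243]
force: [-0.8, 0.9, -1.8]
width: 21.2
gripper_force: 59.2
```

```bash
python3 - <<'E'
from h import *
np.set_printoptions(precision=1,suppress=True)
st=read_state(); print(st['eef_pos'],st['tool_rot'],st['force'])
th=.243; e=np.array([np.cos(th),np.sin(th)]); n=np.array([-e[1],e[0]])
p=583*e-51*n; go(p[0],p[1],62,th); print('al,lat',st['eef_pos'][:2]@np.c_[e,n])
a,D=cams.get_image('side'); cv2.imwrite('pics/s2.png',cv2.resize(a[215:305,150:330],None,fx=4,fy=4,interpolation=2))
K,M=cam('side')
for r in models.mark_of('hook_claw','side')[:3]: print(r)
pf=np.append(711*e-52*n,61); W=np.linalg.inv(M); q=K@(W[:3,:3]@pf+W[:3,3]); print('expect claw px',q[:2]/q[2])
E
```

```text
[578.4  91.1  93.8] [-3.1  0.   0.2] [-0.8  0.9 -1.8]
go [578.1  90.8  62.    0.2] d_tool [-0.3  0.3 31.8] len 32 rotvec [-0.  0. -0.] d_in_target_axes [-0.3  0.3 31.8]
al,lat [583.3 -50.7]
{'position': [346.7, 223.0], 'confidence': 0.81}
{'position': [374.6, 153.2], 'confidence': 0.66}
expect claw px [229.9 260.7]
```

View pics/s2.png

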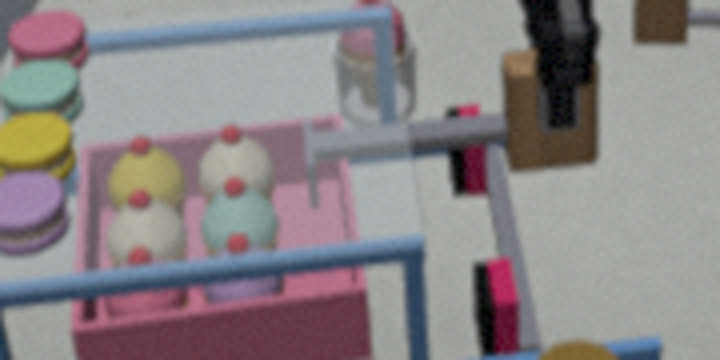

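The claw shows at crop (315,165), above the gap between the cupcakes (x≈270) and the front wall (x≈350), matching the predicted (230,261). Lower it.

Call:
creep_tool([
  [0, 0, 0.16, 0, 0, 0, 10],
  [0, 0, 0.2, 0, 0, 0, 10],
  [0, 0, 0.16, 0, 0, 0, 10],
  [0, 0, 0.08, 0, 0, 0, 10],
  [0, 0, 0, 0, 0, 0, 10],
  [0, 0, 0, 0, 0, 0, 10],
  [0, 0, 0, 0, 0, 0, 10],
])

```text
clock: 12.1
eef_pos: [579.2, 91.1, 64.1]
tool_rot: [3.141, -0.001, 0.243]
force: [-0.0, 0.0, -1.5]
width: 21.3
gripper_force: 59.2
```

Call:
creep_tool([
  [0, 0, 0.02, 0, 0, 0, 10],
  [0, 0, 0, 0, 0, 0, 10],
  [0, 0, 0, 0, 0, 0, 10],
])

```text
clock: 12.4
eef_pos: [579.0, 91.3, 62.9]
tool_rot: [-3.142, -0.0, 0.243]
force: [-0.1, 0.2, -2.1]
width: 21.5
gripper_force: 59.2
```

Call:
creep_tool([
  [-0.1, 0, 0, 0, 0, 0, 10],
  [-0.1, 0, 0, 0, 0, 0, 10],
  [-0.06, 0, 0, 0, 0, 0, 10],
  [-0.06, 0, 0, 0, 0, 0, 10],
  [-0.06, 0, 0, 0, 0, 0, 10],
  [-0.06, 0, 0, 0, 0, 0, 10],
])

```text
clock: 13.0
eef_pos: [558.0, 86.1, 62.9]
tool_rot: [3.142, -0.001, 0.243]
force: [2.0, 1.0, -2.2]
width: 21.6
gripper_force: 59.1
```

Call:
creep_tool([
  [-0.06, 0, 0, 0, 0, 0, 10],
  [-0.08, 0, 0, 0, 0, 0, 10],
  [-0.08, 0, 0, 0, 0, 0, 10],
  [-0.08, 0, 0, 0, 0, 0, 10],
  [-0.08, 0, 0, 0, 0, 0, 10],
])

```text
clock: 13.5
eef_pos: [539.1, 81.1, 62.9]
tool_rot: [3.141, -0.0, 0.242]
force: [2.6, 0.9, -1.9]
width: 21.1
gripper_force: 59.2
```

Call:
creep_tool([
  [-0.08, 0, 0, 0, 0, 0, 10],
  [-0.08, 0, 0, 0, 0, 0, 10],
  [-0.08, 0, 0, 0, 0, 0, 10],
])

```text
clock: 13.8
eef_pos: [527.4, 78.3, 62.9]
tool_rot: [3.141, -0.0, 0.243]
force: [2.8, -0.1, -1.8]
width: 21.4
gripper_force: 59.2
```

Scaled: -3 mm is -0.06.

Call:
creep_tool([
  [-0.06, 0, 0, 0, 0, 0, 10],
  [-0.06, 0, 0, 0, 0, 0, 10],
  [-0.06, 0, 0, 0, 0, 0, 10],
])

```text
clock: 14.1
eef_pos: [518.7, 76.3, 62.8]
tool_rot: [3.142, -0.0, 0.243]
force: [3.2, 0.1, -1.1]
width: 21.0
gripper_force: 59.2
```

Call:
creep_tool([
  [-0.04, 0, 0, 0, 0, 0, 10],
  [-0.02, 0, 0, 0, 0, 0, 10],
  [-0.02, 0, 0, 0, 0, 0, 10],
])

```text
clock: 14.4
eef_pos: [515.0, 75.3, 62.8]
tool_rot: [3.142, -0.0, 0.243]
force: [2.4, 0.7, -1.5]
width: 21.3
gripper_force: 59.2
```

Call:
creep_tool([
  [-0.02, 0, 0, 0, 0, 0, 10],
  [-0.02, 0, 0, 0, 0, 0, 10],
])

```text
clock: 14.6
eef_pos: [513.0, 74.9, 62.8]
tool_rot: [3.142, -0.0, 0.243]
force: [3.7, 0.9, -1.1]
width: 21.3
gripper_force: 59.2
```

Scaled: -1 mm is -0.02.

Call:
creep_tool([
  [-0.02, 0, 0, 0, 0, 0, 10],
  [-0.02, 0, 0, 0, 0, 0, 10],
])

```text
clock: 14.8
eef_pos: [511.0, 74.3, 62.8]
tool_rot: [3.142, -0.0, 0.243]
force: [2.9, 1.1, -1.0]
width: 21.4
gripper_force: 59.2
```

Call:
creep_tool([
  [-0.02, 0, 0, 0, 0, 0, 10],
])

```text
clock: 14.9
eef_pos: [510.0, 74.1, 62.8]
tool_rot: [3.142, -0.0, 0.243]
force: [3.1, 0.8, -1.4]
width: 21.3
gripper_force: 59.2
```

Call:
creep_tool([
  [-0.02, 0, 0, 0, 0, 0, 10],
])

```text
clock: 15.0
eef_pos: [509.0, 73.9, 62.8]
tool_rot: [-3.142, -0.0, 0.243]
force: [2.7, 0.8, -0.8]
width: 21.5
gripper_force: 59.2
```

Call:
creep_tool([
  [-0.01, 0, 0, 0, 0, 0, 10],
])

```text
clock: 15.1
eef_pos: [508.5, 73.7, 62.8]
tool_rot: [-3.142, 0.0, 0.243]
force: [2.6, 1.5, -1.4]
width: 21.4
gripper_force: 59.3
```

Units first: shifts go in shares of 50 mm and turns go in shares of 60 degrees. So -1 mm is -0.02.

Call:
creep_tool([
  [-0.02, 0, 0, 0, 0, 0, 10],
])

```text
clock: 15.2
eef_pos: [507.9, 73.6, 62.8]
tool_rot: [3.142, -0.001, 0.243]
force: [4.3, 2.3, -1.6]
width: 21.7
gripper_force: 59.2
```

Call:
creep_tool([
  [-0.02, 0, 0, 0, 0, 0, 10],
])

```text
clock: 15.3
eef_pos: [507.4, 73.5, 62.8]
tool_rot: [3.141, -0.001, 0.243]
force: [6.0, 1.4, -3.6]
width: 21.2
gripper_force: 59.1
```

Call:
creep_tool([
  [-0.014, 0, 0, 0, 0, 0, 10],
])

```text
clock: 15.4
eef_pos: [507.1, 73.4, 62.9]
tool_rot: [3.141, -0.002, 0.243]
force: [6.7, 1.5, -4.0]
width: 21.5
gripper_force: 59.0
```

Call:
creep_tool([
  [-0.01, 0, 0, 0, 0, 0, 10],
])

```text
clock: 15.5
eef_pos: [506.9, 73.3, 62.9]
tool_rot: [3.141, -0.002, 0.243]
force: [7.8, 1.7, -4.8]
width: 21.1
gripper_force: 58.9
```

Scaled: 0.5 mm is 0.01.

Call:
creep_tool([
  [0, 0, 0.01, 0, 0, 0, 10],
])

```text
clock: 15.6
eef_pos: [506.8, 73.3, 62.5]
tool_rot: [3.141, -0.002, 0.243]
force: [6.0, 1.9, -1.9]
width: 21.4
gripper_force: 59.1
```

Call:
creep_tool([
  [-0.01, 0, 0.006, 0, 0, 0, 10],
])

```text
clock: 15.7
eef_pos: [506.7, 73.3, 62.3]
tool_rot: [3.141, -0.003, 0.243]
force: [7.0, 1.9, -1.5]
width: 21.3
gripper_force: 59.2
```

```bash
python3 -c "
from h import *
a,D=cams.get_image('side'); cv2.imwrite('pics/s3.png',cv2.resize(a[215:315,180:330],None,fx=5,fy=5,interpolation=2))"
```

```text
(no output)
```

View pics/s3.png

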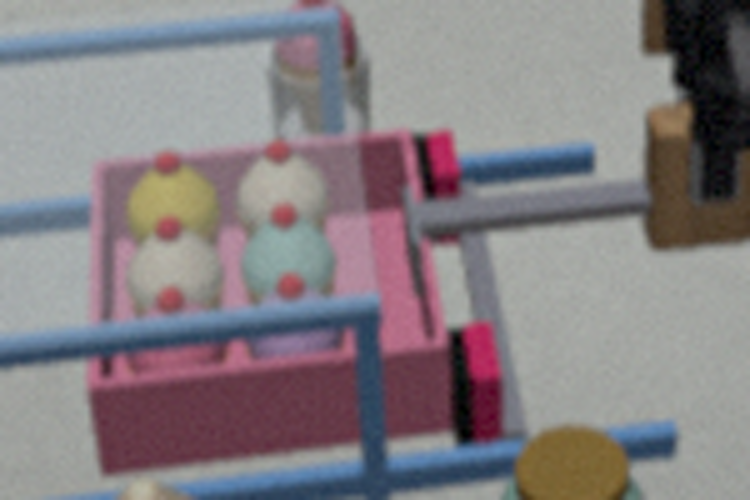

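The side view shows the crate flat on the table and up against both bumpers, at crop (425,160) and (460,385), with the claw behind the wall at (415,225). Pull harder, in small steps.

Scaled: -0.7 mm is -0.014, 0.1 mm is 0.002.

Call:
creep_tool([
  [-0.014, 0, 0.002, 0, 0, 0, 10],
  [0, 0, 0, 0, 0, 0, 10],
])

```text
clock: 15.95
eef_pos: [506.7, 73.2, 62.3]
tool_rot: [3.141, -0.004, 0.243]
force: [7.8, 2.1, -2.1]
width: 21.5
gripper_force: 59.1
```

Call:
creep_tool([
  [-0.014, 0, 0.002, 0, 0, 0, 10],
  [0, 0, 0, 0, 0, 0, 10],
])

```text
clock: 16.15
eef_pos: [506.5, 73.2, 62.3]
tool_rot: [3.141, -0.005, 0.243]
force: [8.1, 2.5, -3.6]
width: 21.3
gripper_force: 59.0
```

Scaled: -0.8 mm is -0.016, 0.3 mm is 0.006.

Call:
creep_tool([
  [-0.016, 0, 0.006, 0, 0, 0, 10],
  [0, 0, 0, 0, 0, 0, 10],
])

```text
clock: 16.35
eef_pos: [506.2, 73.1, 62.1]
tool_rot: [3.14, -0.006, 0.243]
force: [9.9, 3.2, -3.2]
width: 21.6
gripper_force: 59.0
```

Call:
creep_tool([
  [-0.016, 0, 0.004, 0, 0, 0, 10],
  [0, 0, 0, 0, 0, 0, 10],
])

```text
clock: 16.55
eef_pos: [505.9, 73.0, 62.0]
tool_rot: [3.14, -0.007, 0.243]
force: [9.3, 3.1, -3.1]
width: 21.3
gripper_force: 58.9
```

Call:
creep_tool([
  [-0.014, 0, 0.004, 0, 0, 0, 10],
  [0, 0, 0, 0, 0, 0, 10],
])

```text
clock: 16.75
eef_pos: [505.7, 72.9, 61.9]
tool_rot: [3.14, -0.008, 0.243]
force: [10.9, 3.8, -3.4]
width: 21.4
gripper_force: 58.9
```

Call:
creep_tool([
  [0, 0, 0, 0, 0, 0, 10],
  [0, 0, 0, 0, 0, 0, 10],
  [0, 0, 0, 0, 0, 0, 10],
  [0, 0, 0, 0, 0, 0, 10],
])

```text
clock: 17.15
eef_pos: [505.7, 72.9, 61.8]
tool_rot: [3.14, -0.008, 0.244]
force: [10.6, 3.2, -3.3]
width: 21.5
gripper_force: 58.9
```

Call:
creep_tool([
  [0, 0, 0, 0, 0, 0, 10],
  [0, 0, 0, 0, 0, 0, 10],
  [0, 0, 0, 0, 0, 0, 10],
  [0, 0, 0, 0, 0, 0, 10],
])

```text
clock: 17.55
eef_pos: [505.7, 72.9, 61.9]
tool_rot: [3.14, -0.008, 0.244]
force: [11.0, 2.8, -3.0]
width: 21.1
gripper_force: 58.9
```

Call:
creep_tool([
  [0, 0, 0, 0, 0, 0, 10],
  [0, 0, 0, 0, 0, 0, 10],
  [0, 0, 0, 0, 0, 0, 10],
  [0, 0, 0, 0, 0, 0, 10],
])

```text
clock: 17.95
eef_pos: [505.7, 72.9, 61.9]
tool_rot: [3.14, -0.008, 0.244]
force: [10.7, 3.8, -4.0]
width: 20.8
gripper_force: 58.9
```

Call:
creep_tool([
  [0.012, 0, 0, 0, 0, 0, 10],
  [0.012, 0, 0, 0, 0, 0, 10],
  [0.012, 0, 0, 0, 0, 0, 10],
  [0.012, 0, 0, 0, 0, 0, 10],
  [0.012, 0, 0, 0, 0, 0, 10],
  [0.012, 0, 0, 0, 0, 0, 10],
])

```text
clock: 18.55
eef_pos: [506.1, 73.0, 61.6]
tool_rot: [3.141, -0.002, 0.243]
force: [3.9, 1.7, 0.4]
width: 21.4
gripper_force: 59.4
```

Call:
creep_tool([
  [0.012, 0, 0, 0, 0, 0, 10],
  [0.012, 0, 0, 0, 0, 0, 10],
  [0.012, 0, 0, 0, 0, 0, 10],
  [0.012, 0, 0, 0, 0, 0, 10],
  [0.012, 0, 0, 0, 0, 0, 10],
  [0.012, 0, 0, 0, 0, 0, 10],
])

```text
clock: 19.15
eef_pos: [507.2, 73.5, 60.7]
tool_rot: [-3.141, 0.002, 0.243]
force: [0.9, 0.2, -0.1]
width: 21.4
gripper_force: 59.3
```

Call:
creep_tool([
  [0.014, 0, 0, 0, 0, 0, 10],
  [0.014, 0, 0, 0, 0, 0, 10],
  [0.02, 0, 0, 0, 0, 0, 10],
  [0.02, 0, 0, 0, 0, 0, 10],
  [0, 0, 0, 0, 0, 0, 10],
  [0, 0, 0, 0, 0, 0, 10],
])

```text
clock: 19.75
eef_pos: [511.5, 74.6, 61.0]
tool_rot: [-3.141, 0.0, 0.243]
force: [0.1, 0.3, -2.5]
width: 21.2
gripper_force: 59.2
```

Scaled: -8 mm is -0.16, -6 mm is -0.12.

Call:
creep_tool([
  [0.01, 0, -0.04, 0, 0, 0, 10],
  [0, 0, -0.08, 0, 0, 0, 10],
  [0, 0, -0.12, 0, 0, 0, 10],
  [0, 0, -0.16, 0, 0, 0, 10],
  [0, 0, -0.16, 0, 0, 0, 10],
  [0, 0, -0.1, 0, 0, 0, 10],
  [0, 0, 0, 0, 0, 0, 10],
  [0, 0, 0, 0, 0, 0, 10],
])

```text
clock: 20.55
eef_pos: [512.2, 74.8, 94.2]
tool_rot: [-3.141, -0.0, 0.243]
force: [0.3, 0.3, -2.0]
width: 21.5
gripper_force: 59.2
```

```bash
python3 - <<'E'
from h import *
a,D=cams.get_image('side'); cv2.imwrite('pics/s4.png',cv2.resize(a[215:315,180:330],None,fx=5,fy=5,interpolation=2))
E
```

```text
(no output)
```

View pics/s4.png

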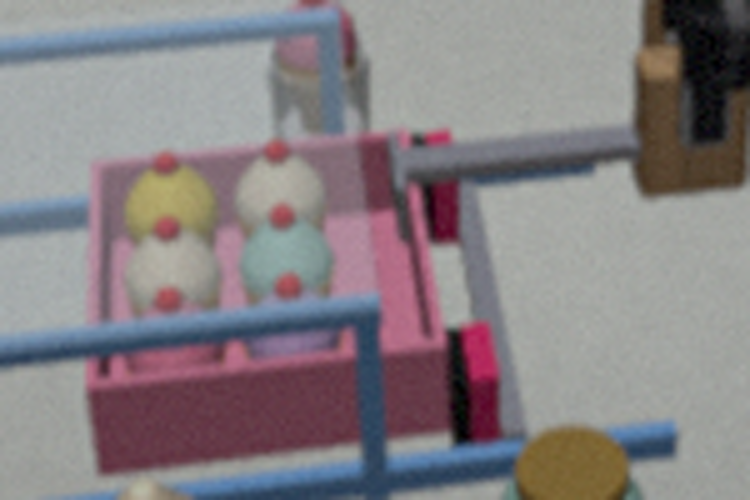

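The claw is clear above the lip, and the crate still rests against both bumpers, at crop (425,140) and (455,385). Retreat and head back to the mat.

Scaled: -22 mm is -0.44, -20 mm is -0.4.

Call:
creep_tool([
  [-0.1, 0, 0, 0, 0, 0, 10],
  [-0.24, 0, 0, 0, 0, 0, 10],
  [-0.3, 0, 0, 0, 0, 0, 10],
  [-0.2, 0, -0.2, 0, 0, 0, 10],
  [0, 0, -0.4, 0, 0, 0, 10],
  [0, 0, -0.44, 0, 0, 0, 10],
  [0, 0, 0, 0, 0, 0, 10],
  [0, 0, 0, 0, 0, 0, 10],
])

```text
clock: 21.4
eef_pos: [471.4, 64.8, 146.4]
tool_rot: [-3.141, -0.001, 0.243]
force: [-0.6, 0.4, -1.4]
width: 21.2
gripper_force: 59.3
```

```bash
python3 - <<'E'
from h import *
np.set_printoptions(precision=1,suppress=True)
go(444.9,-289.2,146,0.117)
st=read_state(); im,D=cams.get_image('wrist'); K,M=cam('wrist',st)
v,u=np.mgrid[:400,:640]; d=np.einsum('ij,jhw->ihw',M[:3,:3]@np.linalg.inv(K),np.stack([u,v,np.ones_like(u)]).astype(float))
P=(M[:3,3][:,None,None]+d*D).transpose(1,2,0)
L=(P-st['eef_pos'])@R.from_euler('xyz',st['tool_rot']).as_matrix()
s=L[(D>0)&(np.abs(L[...,1])<30)&(L[...,0]>35)&(L[...,0]<160)&(L[...,2]<30)&(L[...,2]>-30)]
print('pitch,yaw slopes',np.polyfit(s[:,0],s[:,2],1),np.polyfit(s[:,0],s[:,1],1),len(s))
E
```

```text
go [ 444.9 -289.2  146.     0.1] d_tool [-111.   337.2    0.2] len 355 rotvec [-0.  -0.   0.1] d_in_target_axes [-67.7 348.5   0.4]
pitch,yaw slopes [0.  2.6] [-0.  -1.4] 7511
```

Hook unslipped in the grip. Return over the mat.

Scaled: 36 mm is 0.72, 32 mm is 0.64, 0.063 rad / 1.0472 = 0.0602.

Call:
creep_tool([
  [-0.1, 0.34, 0, 0, 0, 0, 10],
  [-0.24, 0.72, 0, 0, 0, 0, 10],
  [-0.24, 0.72, 0, 0, 0, 0, 10],
  [-0.24, 0.72, 0, 0, 0, 0, 10],
  [-0.24, 0.72, 0, 0, 0, 0, 10],
  [-0.24, 0.72, 0, 0, 0, 0, 10],
  [-0.24, 0.72, 0, 0, 0, 0, 10],
  [-0.24, 0.72, 0, 0, 0, 0, 10],
  [-0.24, 0.72, 0, 0, 0, 0, 10],
  [-0.2, 0.64, 0, 0, 0, 0.0602, 10],
  [0, 0, 0, 0, 0, 0.0602, 10],
  [0, 0, 0, 0, 0, 0, 10],
])

```text
clock: 22.65
eef_pos: [443.5, -289.9, 144.9]
tool_rot: [-3.141, 0.002, 0.114]
force: [-0.3, 0.2, -0.8]
width: 21.4
gripper_force: 59.4
```

Call:
creep_tool([
  [0, 0, 0, 0, 0, 0, 10],
  [0, 0, 0, 0, 0, 0, 10],
])

```text
clock: 22.85
eef_pos: [444.7, -287.9, 145.5]
tool_rot: [-3.14, 0.001, 0.119]
force: [1.0, 0.7, -1.8]
width: 20.8
gripper_force: 59.4
```

```bash
python3 -c "
from h import *
go(444.9,-289.2,40,0.117)"
```

```text
go [ 4.449e+02 -2.892e+02  4.000e+01  1.200e-01] d_tool [1.000e-01 1.500e+00 1.055e+02] len 106 rotvec [-0.002  0.001  0.002] d_in_target_axes [1.000e-01 1.300e+00 1.055e+02]
```

Scaled: 35 mm is 0.7, 30 mm is 0.6.

Call:
creep_tool([
  [0, 0.02, 0.4, 0, 0, 0, 10],
  [0, 0, 0.7, 0, 0, 0, 10],
  [0, 0, 0.6, 0, 0, 0, 10],
  [0, 0, 0.3, 0, 0, 0, 10],
  [0, 0, 0.08, 0, 0, 0, 10],
  [0, 0, 0.02, 0, 0, 0, 10],
  [0, 0, 0, 0, 0, 0, 10],
  [0, 0, 0, 0, 0, 0, 10],
  [0, 0, 0, 0, 0, 0, 10],
])

```text
clock: 23.75
eef_pos: [445.3, -290.4, 41.9]
tool_rot: [3.141, -0.001, 0.117]
force: [-0.4, 0.3, -1.5]
width: 21.6
gripper_force: 59.4
```

Call:
creep_tool([
  [0, 0, 0.02, 0, 0, 0, 10],
  [0, 0, 0, 0, 0, 0, 10],
])

```text
clock: 23.95
eef_pos: [444.9, -290.2, 40.3]
tool_rot: [3.142, -0.0, 0.117]
force: [-0.2, -0.1, -2.0]
width: 21.4
gripper_force: 59.4
```

Call:
creep_tool([
  [0, 0, 0.02, 0, 0, 0, 10],
  [0, 0, 0, 0, 0, 0, 10],
])

```text
clock: 24.15
eef_pos: [444.7, -290.2, 39.0]
tool_rot: [-3.141, 0.0, 0.117]
force: [0.5, -0.7, -1.3]
width: 21.6
gripper_force: 59.4
```

Scaled: 1 mm is 0.02, 0.7 mm is 0.014.

Call:
creep_tool([
  [0, 0, 0.02, 0, 0, 0, 10],
  [0, 0, 0.014, 0, 0, 0, 10],
  [0, 0, 0, 0, 0, 0, 10],
])

```text
clock: 24.45
eef_pos: [444.7, -290.2, 37.2]
tool_rot: [-3.141, 0.0, 0.117]
force: [0.4, -0.8, -2.4]
width: 21.3
gripper_force: 59.4
```

Call:
creep_tool([
  [0, 0, 0.008, 0, 0, 0, 10],
  [0, 0, 0, 0, 0, 0, 10],
])

```text
clock: 24.65
eef_pos: [444.8, -290.2, 36.9]
tool_rot: [-3.141, 0.0, 0.117]
force: [-0.8, -0.4, -1.7]
width: 21.2
gripper_force: 59.4
```

Call:
creep_tool([
  [0, 0, 0.008, 0, 0, 0, 10],
  [0, 0, 0, 0, 0, 0, 10],
])

```text
clock: 24.85
eef_pos: [444.8, -290.2, 36.6]
tool_rot: [-3.142, 0.0, 0.117]
force: [0.8, 0.6, -1.5]
width: 21.5
gripper_force: 59.4
```

Scaled: 0.4 mm is 0.008.

Call:
creep_tool([
  [0, 0, 0.008, 0, 0, 0, 10],
  [0, 0, 0, 0, 0, 0, 10],
])

```text
clock: 25.05
eef_pos: [444.8, -290.3, 36.2]
tool_rot: [3.142, -0.0, 0.117]
force: [-0.4, -0.6, -0.2]
width: 21.3
gripper_force: 59.7
```

Call:
creep_tool([
  [0, 0, 0.008, 0, 0, 0, 10],
  [0, 0, 0, 0, 0, 0, 10],
])

```text
clock: 25.25
eef_pos: [444.8, -290.3, 36.2]
tool_rot: [-3.142, -0.0, 0.117]
force: [-1.1, 1.3, 3.8]
width: 21.3
gripper_force: 60.2
```

On the mat; release and rise.

Call:
creep_tool([
  [0, 0, 0, 0, 0, 0, 30],
  [0, 0, 0, 0, 0, 0, 50],
  [0, 0, 0, 0, 0, 0, 70],
  [0, 0, 0, 0, 0, 0, 70],
  [0, 0, 0, 0, 0, 0, 70],
])

```text
clock: 25.75
eef_pos: [444.8, -290.2, 35.7]
tool_rot: [-3.142, 0.0, 0.117]
force: [-0.5, 0.3, 0.3]
width: 69.9
gripper_force: 0.0
```

Call:
creep_tool([
  [0, 0, -0.2, 0, 0, 0, 70],
  [0, 0, -0.5, 0, 0, 0, 70],
  [0, 0, -0.8, 0, 0, 0, 70],
  [0, 0, -0.8, 0, 0, 0, 70],
  [0, 0, -0.8, 0, 0, 0, 70],
  [0, 0, -0.8, 0, 0, 0, 70],
  [-0.6, 0, -0.4, 0, 0, 0, 70],
  [0, 0, 0, 0, 0, 0, 70],
  [0, 0, 0, 0, 0, 0, 70],
])

```text
clock: 26.65
eef_pos: [414.8, -293.7, 251.7]
tool_rot: [3.142, -0.002, 0.116]
force: [1.2, 0.3, -0.5]
width: 69.9
gripper_force: 0.0
```

```bash
python3 - <<'E'
from h import *
np.set_printoptions(precision=1,suppress=True)
a,Da=cams.get_image('side'); b,Db=cams.get_image('top'); st=read_state(); w,D=cams.get_image('wrist'); K,M=cam('wrist',st)
v,u=np.mgrid[:400,:640]; d=np.einsum('ij,jhw->ihw',M[:3,:3]@np.linalg.inv(K),np.stack([u,v,np.ones_like(u)]).astype(float))
P=(M[:3,3][:,None,None]+d*D).transpose(1,2,0); near=(D>0)&(np.hypot(P[...,0]-445,P[...,1]+289)<60)
q=P[near&(P[...,2]>67)&(P[...,2]<85)]; print('handle',cv2.minAreaRect(q[:,:2].astype(np.float32)),np.percentile(q[:,2],[5,50,95]))
c1=cv2.resize(a[215:315,180:330],(396,264),interpolation=2); c2=cv2.resize(a[165:235,265:370],(396,264),interpolation=2)
c3=cv2.resize(b[60:200,180:390],(396,264),interpolation=2); c4=cv2.resize(w,(396,264))
cv2.imwrite('pics/end.png',np.vstack([np.hstack([c1,c2]),np.hstack([c3,c4])]))
E
```

```text
handle ((445.62335205078125, -288.8267517089844), (49.63140869140625, 21.370176315307617), 7.376741409301758) [70.7 73.2 74.7]
```

View pics/end.png

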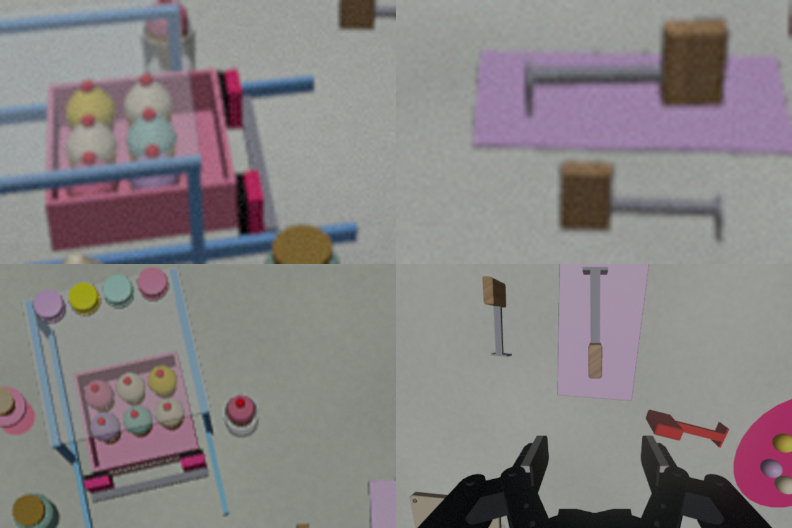

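The final picture shows the hook standing upright on the mat (top right panel, handle (693,62)), the crate square against both bumpers (top left panel, (230,98) and (248,200)), and the bystanders where they were.

```bash
python3 -c "
from cell import ctrl
print(ctrl.finish_job())"
```

```text
the job is handed in; nothing more can be done
None
```

The job is handed in at about 27 s: the crate was pulled against both bumpers at about 11 N total (about 8 N over its drag) for 1.2 s and looks still touching them after unhooking, and the hook stands released on its lilac mat.

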